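# Push the pipe end home and torque its coupling with a click wrench

### The arm

A 6-joint arm with a two-finger parallel gripper is mounted at the origin on the work surface. World frame = base frame: x ahead of the robot, y to its left, z up, the work surface at z = 0. Lengths are in mm, angles in rad, forces in N, time in s.
With the tool pointing down it reaches from about 250 to 800 mm from the base axis. Payload 8.5 kg.
Tool frame: the origin (TCP) lies midway between the tips of the shut fingers; the grasp point (between the pads) lies 19 mm behind it; z points along the fingers, y is the line along which they close (so a half turn about z gives the same grasp; the last joint's range is limited). The gripper opens to 85 mm and grips with 20 to 120 N. Pads are 22 mm wide; open, the fingers measure 114 mm over their backs; the gripper's body (76 mm by 85 mm) begins 54 mm behind the grasp point. The pads swing forward as they close: fully open they stand 13 mm farther back than shut.
Start: joints at [-1.108, 0.238, -0.013, 1.319, 0, 1.571], TCP at [234.368, -469.735, 231.276] pointing down, gripper open.
Joint ranges: [-2.66, 2.66], [-1.03, 1.9], [-1.14, 1.46], [-1.82, 2.27], [-1.45, 1.34], [-3.14, 3.14]. Speed limits (rad/s): [2.22, 2.22, 2.79, 3.14, 3.14, 3.14].

### API

Orientations are given as a rotation vector (axis times angle).
In Python, from plant import * gives the robot as it stands.
- The arm moves only by the tool play_rows, never from a script. Its argument "deltas" is a list of rows, each a list of 6 numbers: the shift along the tool's x, y, z in mm, then the turn, a rotation vector about the tool's x, y, z in degrees. In form: [[x, y, z, ax, ay, az], ...]. A call has 1 to 20 rows; each row is the pose to reach, as a shift and turn from the pose commanded when the call began, along the tool's axes at that moment; what a row does not reach only later rows make up. A row lasts 1/8 s, in which the tool goes at most 62.5 mm and 10.7 degrees, less where a joint would pass 70% of its speed; a pose out of reach is approached as far as the arm can. A call with a gripper value outside its range is refused whole. "jaw" is the finger opening in mm, from 0 to 85.4, set as the call begins (left out, the last holds). The fingers move at their own pace and stop on an object; "force" is the grip in N (left out, the last holds). Time passes only in rows, so rows that repeat a pose let the fingers close. It gives the time, the measured TCP pose, the force, the opening and the grip force at its end, in the units of the state.
- get_obs(): the state, without advancing time (a new reading comes with each control period).
- read_camera(name): name is "side" or "top" or "wrist"; returns a dict with "img" (480x640x3 uint8, red, green, blue), "K" (3x3 intrinsics, pixels), "rvec" (rotation vector, rad) and "tvec" (3), from world to camera coordinates, as OpenCV has them. Camera axes: x right, y down, z forward; pixel columns grow to the right and rows downward; lengths in mm; the calibration is good to about 2 mm. A picture is of the moment at which its call begins. There is no depth.
- hand_in(): hands the job in; it is judged then, once.
The state is a dict: "clock": time; "joints": joint angles; "qd": joint speeds; "joint_efforts": joint torques, N m; "tool_pos": TCP position; "orientation": TCP orientation; "contact_force": force on the tool from outside, world axes, zero at the start; "torque": the same for the moment, N m; "grip_width": finger opening in mm; "gripper_force": force on a finger pad.
Only numpy, scipy, OpenCV 4.12 (cv2) and the standard library are available. Lean on these libraries where they do the work, as an engineer would, in place of code of your own. Each camera call takes 0.05 s, during which the arm holds its last target. There are 200 camera calls.

### The job

Finish the pipe joint on the potting bench's irrigation unit: push the loose capped pipe end fully home into the steel coupling, then swing the click-type torque wrench that sits on the clamp nut clockwise (seen from above) until its handle joint clearly gives, and stop there: do not drive the handle on to the end of its give, which would overtighten the clamp. Then ease off so that the handle springs straight again and let go, leaving everything else on the bench as it is.

Things in the scene. Friction and masses are not known exactly. Their poses are not given: they have to be found in the camera images.
- coupling_mouth (a point): Centre of the open mouth of the steel grip coupling, 55 mm above the bench. The coupling is a lying steel cylinder 60 mm in diameter, 90 mm long, on a screwed-down plywood board (170 x 400 x 12 mm) with a fixed pipe and a black filter canister at its other end. Site y: level, out of the mouth along the loose pipe end; z up; on its -x side are the two vertical clamp bolts and the wrench.
- pipe_collar (a point): Centre of the inner face of the stop collar (54 mm in diameter, 10 mm long) round the grey pipe end. The pipe end slides only along the coupling's y axis, with about 5 N of drag, and starts 18 to 40 mm out. Fully home, this face lies against the coupling's mouth, coincides with coupling_mouth, and the pipe stops hard: press with some 10 to 20 N.
- pipe_end (a point): Centre of the flat outer face of the cap on the pipe end (48 mm in diameter, 22 mm long), 55 mm above the bench, 115 mm along +y from pipe_collar, with free bench beyond. The bare pipe between collar and cap is 38 mm in diameter and 83 mm long. Push here towards -y of the coupling.
- clamp_nut (a point): Fixed point on the vertical axis of the clamp nut, 68 mm above the bench, at the nut's underside, hidden by the wrench's socket. Clockwise from above tightens. The nut, partly run down, first turns against about 0.5 N m (3 N across the wrench's grip) for an unknown 0.3 to 0.75 rad; then it seats hard and stands still.
- wrench_head (a point): Centre of the wrench's steel ratchet head (33 mm in diameter, 21 mm thick), on the nut's axis, 110 mm above the bench; it stays on the nut and swings level. Axes turn with the head: z up, -x towards the handle. Clockwise it drives the nut after 0 to 0.15 rad of free play. Swung back it runs free, does not loosen the nut, and bites again only where it left off: tighten in one swing.
- wrench_pin (a point): The vertical breakaway pin, 35 mm along -x of wrench_head, by which the handle is hinged to the head. A preset spring holds the handle straight up to 1.8 N m here (13 N across the grip); then it gives: the handle folds on clockwise while the head stands still, to an end stop at 0.32 rad, the force rising only slowly (16 N at 0.13 rad, 19 N at 0.27 rad). Unloaded, it springs straight.
- wrench_grip (a point): Middle of the black rubber grip on the wrench's handle: a level round bar 26 mm in diameter, 105 mm long, its axis 110 mm above the bench, with at least 60 mm of free space beneath it over its swing. The point's x axis runs along the handle towards the head. It is 135 mm from wrench_pin and, with the handle straight, 170 mm from wrench_head.
- tube0: Cardboard tube pot, empty, standing, 46 mm in diameter, 75 mm high; origin under its centre. A bystander.
- tube1: Another cardboard tube pot of the same size. A bystander.
- tube2: A third cardboard tube pot of the same size. A bystander.
- pot: Terracotta pot, 100 mm in diameter, 85 mm high; origin under its centre. A bystander.
- trowel: Garden trowel lying, 300 mm long, wooden handle to its -x. A bystander.
- spanner: Steel open-ended spanner lying flat, 170 mm long, not needed. A bystander.
- sleeve: Spare grey pipe collar lying flat, 54 mm in diameter, 18 mm high; origin under its centre. A bystander.
- jar: Glass jar with steel cap, 68 mm in diameter, 90 mm high; origin under its centre. A bystander.

How it is judged:
By the outcome, as a careful person would: the job done as asked, in the order asked, and still so for the second after the job is handed in, with the robot touching nothing.
It also fails if it takes over 72 s, if anything falls off the work surface, if the arm or the gripper's body presses on something with over 40 N, if the wrist force passes 120 N, or if a joint passes its speed limit or range.

## Working session

There is one attempt and no reset: what is moved stays moved. The work goes in short steps, Python scripts to look and compute and a tool call to move; the robot and the scene stay as the last step left them, time stands still between calls to the robot, and variables do not carry over. Pictures are saved under pics/ and viewed, at most 10 in all, crops included, and the job is handed in when it is done.

Besides the shell and the picture viewer there is one more tool, called after ">>>" by a JSON object that holds its "fn" and its "kwargs", one argument or row to a line. play_rows: Moves the arm, as the interface text tells. Its arguments: {"type":"object","properties":{"deltas":{"type":"array","items":{"type":"array","items":{"type":"number"}}},"jaw":{"type":"number"},"force":{"type":"number"}},"required":["deltas"]}

```bash
mkdir -p pics
cat > h.py <<'E'
from plant import *
import numpy as np, cv2
from scipy.spatial.transform import Rotation as R
def snap(n,f):
    c=read_camera(n); cv2.imwrite('pics/'+f,c['img'][:,:,::-1]); np.savez('pics/'+f[:-4],**{k:c[k] for k in('K','rvec','tvec')}); return c
def ray(f,uv):
    c=np.load('pics/'+f+'.npz'); Rm=cv2.Rodrigues(c['rvec'])[0]; o=-Rm.T@c['tvec'].ravel()
    d=Rm.T@np.linalg.solve(c['K'],[uv[0],uv[1],1]); return o,d/np.linalg.norm(d)
def onz(f,uv,z):
    o,d=ray(f,uv); return o+d*(z-o[2])/d[2]
def tri(*obs):
    A=0;b=0
    for f,uv in obs:
        o,d=ray(f,uv);P=np.eye(3)-np.outer(d,d);A=A+P;b=b+P@o
    p=np.linalg.solve(A,b); return p,[np.linalg.norm(np.cross(p-ray(f,uv)[0],ray(f,uv)[1])) for f,uv in obs]
def proj(f,p):
    c=np.load('pics/'+f+'.npz'); return cv2.projectPoints(np.array([p],float),c['rvec'],c['tvec'],c['K'],None)[0].ravel()
E
python3 - <<'E'
from h import *
for n in('top','side'):
    c=snap(n,n+'0.png'); print(n,-cv2.Rodrigues(c['rvec'])[0].T@np.ravel(c['tvec']))
print(get_obs())
E
```

```text
top [ 232.45349127  -19.79488508 1536.7236891 ]
side [ 72.73394229 730.63075077 910.43354215]
{'clock': 0.1, 'joints': array([-1.10799708e+00,  2.38746132e-01, -1.41842866e-02,  1.31921379e+00,
        1.05777598e-05,  1.57079432e+00]), 'qd': array([-0.00033801, -0.00176482,  0.00363075, -0.00156354,  0.00087705,
       -0.00238336]), 'joint_efforts': array([ 3.85444832e-05, -5.39720571e+01,  3.46998668e+01,  1.34886423e-02,
        1.01988434e-05, -5.65434505e-06]), 'tool_pos': array([ 234.21886044, -469.42565183,  230.72304423]), 'orientation': array([-3.05657766e+00, -7.20194680e-01,  4.69199943e-04]), 'contact_force': array([ 0.78118231, -0.27641414,  0.50663281]), 'torque': array([-0.01222601, -0.03735071,  0.06999294]), 'gripper_force': 0.0, 'grip_width': 85.20144403889094}
```

View pics/top0.png

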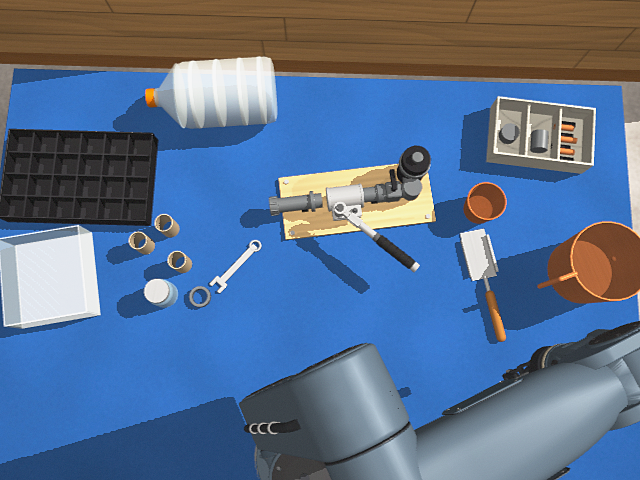

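View pics/side0.png

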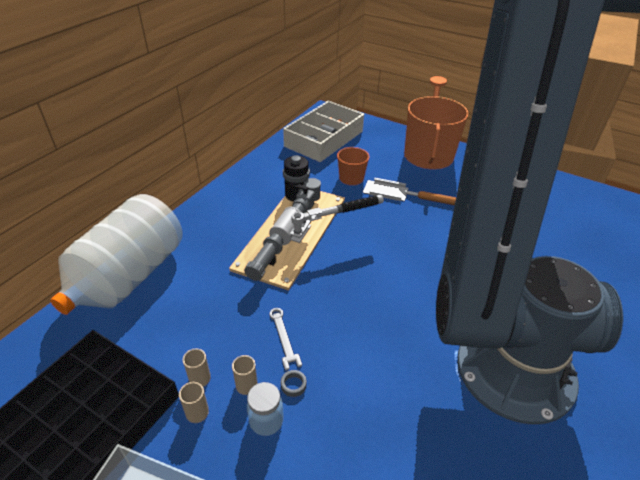

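The top view shows the cap at about (272,206), the wrench head at (341,211) and the grip end at (416,267). In the side view the cap is near (257,265), the head near (298,220) and the grip near (360,204). I'll enlarge both views.

Run:
```python
from h import *
a=cv2.imread('pics/top0.png')[140:290,250:450]; b=cv2.imread('pics/side0.png')[145:295,220:420]
im=np.vstack([cv2.resize(a,None,fx=2*1,fy=2,interpolation=3),cv2.resize(b,None,fx=2,fy=2,interpolation=3)])
im=np.hstack([cv2.resize(a,(400,300)),cv2.resize(b,(400,300))])
cv2.imwrite('pics/a.png',cv2.resize(a,(800,600),interpolation=2));cv2.imwrite('pics/b.png',cv2.resize(b,(800,600),interpolation=2))
for uv,z in[((272,206),55),((341,211),110),((416,267),110)]:print(onz('top0',uv,z))
for uv,z in[((257,265),55),((298,220),110),((382,200),110)]:print(onz('side0',uv,z))
```

```text
[619.16635663 107.11757933  55.        ]
[596.96711571 -68.71542172 110.        ]
[ 461.9195866  -253.95848653  110.        ]
[625.50666786  82.84846383  55.        ]
[598.1221751  -61.17882475 110.        ]
[ 453.43991483 -252.29960358  110.        ]
```

View pics/a.png

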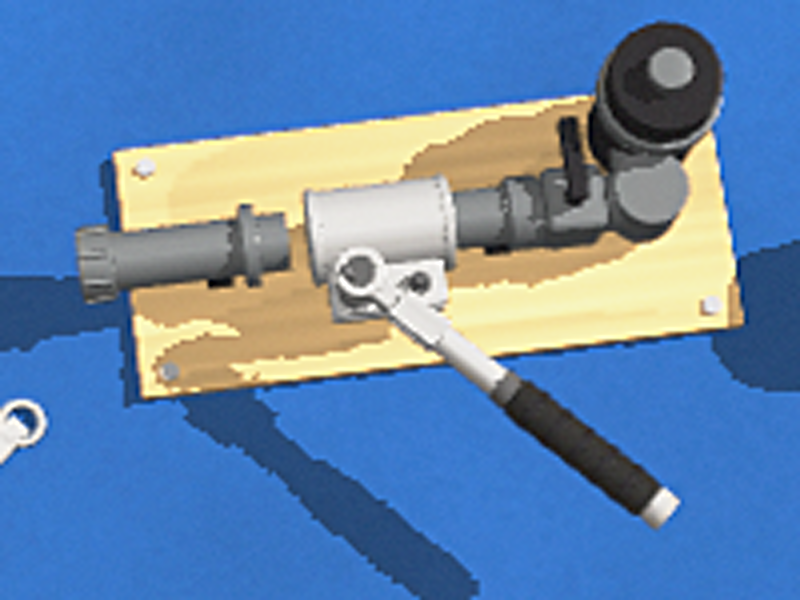

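View pics/b.png

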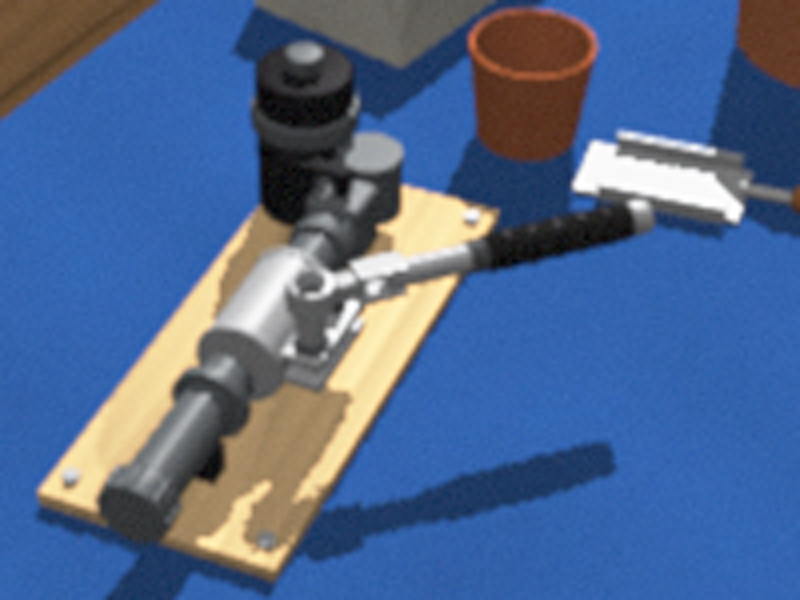

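```bash
cat > m.py <<'E'
from h import *
T=lambda u,v:('top0',(250+u/4,140+v/4)); S=lambda u,v:('side0',(220+u/4,145+v/4))
for n,t,s in[('head',(361,268),(314,282)),('grip',(580,448),(560,235)),('gripend',(663,508),(640,217)),('capface',(80,266),(133,508)),('shoulder',(511,390),(484,253))]:
    print(n,tri(T(*t),S(*s)))
for p in[(80,266),(122,260),(475,218),(250,245),(270,240)]:print(p,onz(*T(*p),55))
E
python3 m.py
python3 -c "
from h import *
o=get_obs();print(R.from_rotvec(o['orientation']).as_matrix().round(3))"
```

```text
head (array([602.67580775, -67.08373073, 119.48439778]), [np.float64(2.0420693661973854), np.float64(2.042069366197331)])
grip (array([ 495.7860983 , -202.82016642,  112.52596683]), [np.float64(1.3584686401845352), np.float64(1.3584686401844495)])
gripend (array([ 461.11431133, -253.85019215,  108.65860638]), [np.float64(1.0364207969647674), np.float64(1.0364207969648445)])
capface (array([615.61963729, 111.43169924,  61.04000689]), [np.float64(0.532263912709385), np.float64(0.532263912709206)])
shoulder (array([ 530.48829514, -160.79753824,  110.89901819]), [np.float64(1.9500768867935196), np.float64(1.9500768867934768)])
(80, 266) [617.69247468 112.19780996  55.        ]
(122, 260) [622.44937144  85.38421748  55.        ]
(475, 218) [ 657.02983654 -141.4463614    55.        ]
(250, 245) [634.79700945   3.38314855  55.        ]
(270, 240) [638.50009996  -9.40546696  55.        ]
[[ 0.895  0.446 -0.001]
 [ 0.446 -0.895  0.001]
 [ 0.    -0.001 -1.   ]]
```

>>> {"fn": "play_rows", "kwargs": {
  "deltas": [
    [616, -391, 30, 0, 0, -72],
    [616, -391, 30, 0, 0, -72],
    [616, -391, 30, 0, 0, -72],
    [616, -391, 30, 0, 0, -72],
    [616, -391, 30, 0, 0, -72],
    [616, -391, 30, 0, 0, -72],
    [616, -391, 30, 0, 0, -72],
    [616, -391, 30, 0, 0, -72],
    [616, -391, 30, 0, 0, -72],
    [616, -391, 30, 0, 0, -72],
    [616, -391, 30, 0, 0, -72],
    [616, -391, 30, 0, 0, -72],
    [616, -391, 30, 0, 0, -72],
    [616, -391, 30, 0, 0, -72],
    [616, -391, 30, 0, 0, -72],
    [616, -391, 30, 0, 0, -72]
  ],
  "jaw": 0
}}

```text
clock: 2.1
tool_pos: [610.8, 154.1, 201.8]
orientation: [2.052, 2.379, 0.001]
contact_force: [-0.6, 0.1, -1.0]
grip_width: -0.2
gripper_force: 0.0
```

Run:
```python
from h import *
c=snap('wrist','w1.png');snap('top','top1.png');snap('side','side1.png')
o=get_obs();print(o['tool_pos'],R.from_rotvec(o['orientation']).as_matrix().round(3),o['contact_force'],o['clock'],o['grip_width'],o['joints'])
print(proj('w1',[617,112,55]))
```

```text
[610.92750503 154.57022181 201.70475763] [[-0.147  0.989  0.   ]
 [ 0.989  0.147  0.   ]
 [ 0.     0.    -1.   ]] [-0.0544511  -0.73265595 -0.18288585] 2.25 0.13602113052260484 [2.47761809e-01 4.30474701e-01 1.95386709e-01 1.33528446e+00
 9.64217993e-05 1.67069494e+00]
[329.23154481 280.18993722]
```

View pics/w1.png

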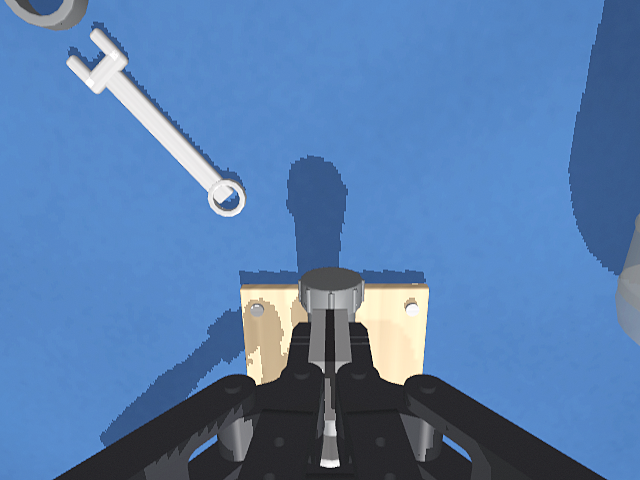

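The cap's face ellipse is at (332,281). I predicted (329,280), and it sits on the fingers' midline, so I'll descend and push.

>>> {"fn": "play_rows", "kwargs": {
  "deltas": [
    [0, 0, 60, 0, 0, 0],
    [0, 0, 120, 0, 0, 0],
    [0, 0, 160, 0, 0, 0],
    [0, 0, 162, 0, 0, 0],
    [-10, 0, 162, 0, 0, 0],
    [-20, 0, 162, 0, 0, 0],
    [-25, 0, 162, 0, 0, 0],
    [-30, 0, 162, 0, 0, 0],
    [-35, 0, 162, 0, 0, 0],
    [-40, 0, 162, 0, 0, 0],
    [-40, 0, 162, 0, 0, 0]
  ]
}}

```text
clock: 3.62
tool_pos: [617.3, 115.8, 39.8]
orientation: [2.05, 2.38, 0.002]
contact_force: [-0.5, 3.2, 2.3]
grip_width: 0.1
gripper_force: 1.2
```

>>> {"fn": "play_rows", "kwargs": {
  "deltas": [
    [-3, 0, 0, 0, 0, 0],
    [-6, 0, 0, 0, 0, 0],
    [-9, 0, 0, 0, 0, 0],
    [-12, 0, 0, 0, 0, 0],
    [-15, 0, 0, 0, 0, 0],
    [-15, 0, 0, 0, 0, 0]
  ]
}}

```text
clock: 4.38
tool_pos: [619.4, 101.1, 39.5]
orientation: [2.05, 2.381, 0.001]
contact_force: [0.3, 3.6, 2.2]
grip_width: -0.1
gripper_force: 2.0
```

>>> {"fn": "play_rows", "kwargs": {
  "deltas": [
    [-2, 0, 0, 0, 0, 0],
    [-4, 0, 0, 0, 0, 0],
    [-4, 0, 0, 0, 0, 0]
  ]
}}

```text
clock: 4.75
tool_pos: [620.0, 97.1, 39.5]
orientation: [2.05, 2.38, 0.001]
contact_force: [0.3, 3.9, 2.9]
grip_width: -0.1
gripper_force: 2.2
```

>>> {"fn": "play_rows", "kwargs": {
  "deltas": [
    [-2, 0, 0, 0, 0, 0],
    [-4, 0, 0, 0, 0, 0],
    [-6, 0, 0, 0, 0, 0],
    [-6, 0, 0, 0, 0, 0]
  ]
}}

```text
clock: 5.25
tool_pos: [620.9, 91.0, 39.4]
orientation: [2.05, 2.38, 0.001]
contact_force: [0.9, 3.9, 1.6]
grip_width: 0.3
gripper_force: 2.1
```

Run:
```python
from h import *
c=snap('top','top2.png');b=snap('side','side2.png')
a=c['img'][170:240,250:370,::-1];b=b['img'][190:290,230:330,::-1]
im=np.hstack([cv2.resize(a,(480,280),interpolation=2),cv2.resize(b,(280,280),interpolation=2)])
cv2.imwrite('pics/c.png',im)
```

```text
(no output)
```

View pics/c.png

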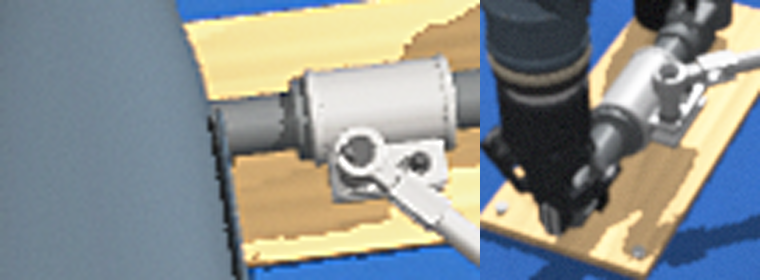

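In the top part of the crop the collar at (297,105) is almost against the mouth at (308,105), so a few millimetres remain.

>>> {"fn": "play_rows", "kwargs": {
  "deltas": [
    [-1.5, 0, 0, 0, 0, 0],
    [-3, 0, 0, 0, 0, 0],
    [-3, 0, 0, 0, 0, 0]
  ]
}}

```text
clock: 5.72
tool_pos: [620.8, 90.8, 39.4]
orientation: [-2.046, -2.38, -0.005]
contact_force: [-1.1, 17.2, 4.0]
grip_width: -0.2
gripper_force: 8.7
```

>>> {"fn": "play_rows", "kwargs": {
  "deltas": [
    [-1, 0, 0, 0, 0, 0],
    [-2, 0, 0, 0, 0, 0],
    [-2, 0, 0, 0, 0, 0]
  ]
}}

```text
clock: 6.1
tool_pos: [620.8, 90.7, 39.4]
orientation: [-2.042, -2.379, -0.009]
contact_force: [-2.7, 26.3, 3.2]
grip_width: -0.2
gripper_force: 13.3
```

The collar is hard home at 26 N with no further motion. I'll back off and lift.

>>> {"fn": "play_rows", "kwargs": {
  "deltas": [
    [5, 0, 0, 0, 0, 0],
    [15, 0, 0, 0, 0, 0],
    [45, 0, 0, 0, 0, 0],
    [45, 0, 0, 0, 0, 0],
    [45, 0, -60, 0, 0, 0],
    [45, 0, -120, 0, 0, 0],
    [45, 0, -160, 0, 0, 0],
    [45, 0, -160, 0, 0, 0],
    [45, 0, -160, 0, 0, 0]
  ]
}}

```text
clock: 7.22
tool_pos: [614.3, 129.7, 198.4]
orientation: [-2.051, -2.379, 0.002]
contact_force: [-0.0, 0.5, -0.9]
grip_width: 0.1
gripper_force: 0.0
```

```bash
cat > go.py <<'E'
from h import *
import sys
x,y,z,yaw=map(float,sys.argv[1:5])
o=get_obs();M=R.from_rotvec(o['orientation'])
a=np.radians(yaw);T=R.from_matrix(np.array([[np.cos(a),np.sin(a),0],[np.sin(a),-np.cos(a),0],[0,0,-1]]))
print((M.inv().apply(np.array([x,y,z])-o['tool_pos'])).round(1),np.degrees((M.inv()*T).as_rotvec()).round(1),o['tool_pos'].round(1),o['contact_force'].round(1),o['clock'])
E
python3 go.py 534 -229 200 142.3
```

```text
[-343.  -132.4   -1.3] [ -0.1  -0.  -43.8] [614.3 129.7 198.4] [-0.   0.5 -0.9] 7.225
```

>>> {"fn": "play_rows", "kwargs": {
  "deltas": [
    [-343, -132, 0, 0, 0, -44],
    [-343, -132, 0, 0, 0, -44],
    [-343, -132, 0, 0, 0, -44],
    [-343, -132, 0, 0, 0, -44],
    [-343, -132, 0, 0, 0, -44],
    [-343, -132, 0, 0, 0, -44],
    [-343, -132, 0, 0, 0, -44],
    [-343, -132, 0, 0, 0, -44],
    [-343, -132, 0, 0, 0, -44],
    [-343, -132, 0, 0, 0, -44]
  ]
}}

```text
clock: 8.48
tool_pos: [535.3, -227.0, 199.1]
orientation: [-1.006, -2.976, -0.0]
contact_force: [0.3, -0.6, 0.4]
grip_width: 0.1
gripper_force: 0.0
```

```bash
python3 - <<'E'
from h import *
c=snap('wrist','w3.png')
for p in([498,-201.5,110],[602,-67,110],[463.5,-255,110]):print(proj('w3',p))
E
python3 go.py 534 -229 85 142.3
```

```text
[323.40185124 179.12853204]
[621.30605125 181.10473552]
[212.93184916 187.8482401 ]
[-1.000e-01 -2.300e+00  1.142e+02] [ 0.  -0.   0.3] [ 535.3 -227.1  199.2] [-0.9 -0.9 -0.3] 8.525
```

View pics/w3.png

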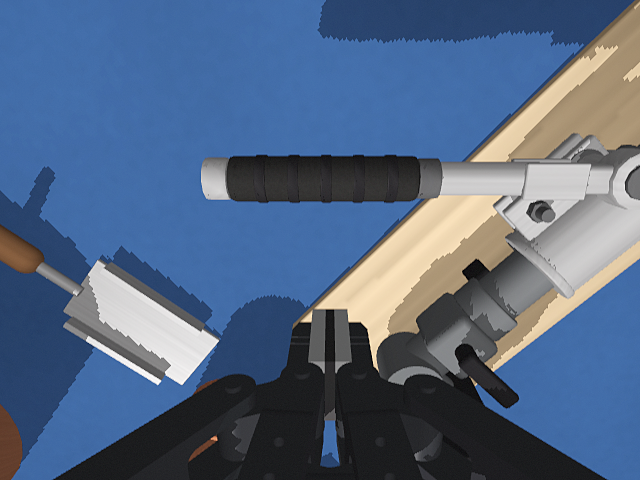

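The wrist view shows the grip from column 226 to 420, centred at (323,179), exactly where I predicted. The space below the fingers is free, so I'll descend behind it and advance to contact.

>>> {"fn": "play_rows", "kwargs": {
  "deltas": [
    [0, -2, 55, 0, 0, 0],
    [0, -2, 105, 0, 0, 0],
    [0, -2, 114, 0, 0, 0],
    [0, -2, 114, 0, 0, 0],
    [8, -2, 114, 0, 0, 0],
    [14, -2, 114, 0, 0, 0],
    [18, -2, 114, 0, 0, 0],
    [21, -2, 114, 0, 0, 0],
    [21, -2, 114, 0, 0, 0]
  ]
}}

```text
clock: 9.65
tool_pos: [517.0, -217.1, 85.5]
orientation: [1.009, 2.975, 0.0]
contact_force: [-0.0, 0.1, -0.0]
grip_width: 0.1
gripper_force: 0.0
```

```bash
cat > arc.py <<'E'
# rows (tool frame) following the arc by angles d (rad, clockwise) about head; current pose = start
from h import *
import sys
o=get_obs();M=R.from_rotvec(o['orientation']);p=o['tool_pos'];c=np.array([602.3,-67,p[2]])
for d in map(float,sys.argv[1:]):
    q=R.from_rotvec([0,0,-d]); s=M.inv().apply(c+q.apply(p-c)-p); print(d,s.round(1),round(np.degrees(d),1))
r=p-c;print(p.round(1),np.hypot(*r[:2]),np.degrees(np.arctan2(r[1],r[0])),o['contact_force'].round(1))
E
python3 arc.py .05 .1 .15 .2 .25 .3 .35 .4 .5
```

```text
0.05 [ 8.6 -1.  -0. ] 2.9
0.1 [17.2 -1.5 -0. ] 5.7
0.15 [25.8 -1.6 -0. ] 8.6
0.2 [34.4 -1.3 -0. ] 11.5
0.25 [43.  -0.5 -0. ] 14.3
0.3 [51.6  0.7 -0. ] 17.2
0.35 [60.1  2.3 -0. ] 20.1
0.4 [68.5  4.3 -0. ] 22.9
0.5 [84.9  9.6 -0. ] 28.6
[ 517.  -217.1   85.5] 172.6428025277448 -119.61604504271915 [-0.   0.1 -0. ]
```

>>> {"fn": "play_rows", "kwargs": {
  "deltas": [
    [4, -0.5, 0, 0, 0, 1.4],
    [8.6, -1, 0, 0, 0, 2.9],
    [13, -1.3, 0, 0, 0, 4.3],
    [17.2, -1.5, 0, 0, 0, 5.7],
    [21.5, -1.6, 0, 0, 0, 7.2],
    [25.8, -1.6, 0, 0, 0, 8.6],
    [30, -1.5, 0, 0, 0, 10],
    [34.4, -1.3, 0, 0, 0, 11.5],
    [38.7, -1, 0, 0, 0, 12.9],
    [43, -0.5, 0, 0, 0, 14.3],
    [43, -0.5, 0, 0, 0, 14.3]
  ]
}}

```text
clock: 11.02
tool_pos: [482.2, -191.0, 85.3]
orientation: [-1.372, -2.825, -0.0]
contact_force: [-0.0, -2.4, 0.6]
grip_width: 0.0
gripper_force: 1.1
```

```bash
python3 arc.py .05 .1 .15 .2
```

```text
0.05 [ 8.6 -0.9  0. ] 2.9
0.1 [17.2 -1.5  0. ] 5.7
0.15 [25.8 -1.5  0. ] 8.6
0.2 [34.5 -1.2  0. ] 11.5
[ 482.2 -191.    85.3] 172.68464119388915 -134.0831125206849 [-0.  -2.4  0.6]
```

>>> {"fn": "play_rows", "kwargs": {
  "deltas": [
    [4, -0.5, 0, 0, 0, 1.4],
    [8.6, -0.9, 0, 0, 0, 2.9],
    [13, -1.2, 0, 0, 0, 4.3],
    [17.2, -1.5, 0, 0, 0, 5.7],
    [17.2, -1.5, 0, 0, 0, 5.7]
  ]
}}

```text
clock: 11.65
tool_pos: [470.5, -178.4, 85.3]
orientation: [-1.511, -2.754, -0.001]
contact_force: [-1.0, -2.4, 0.1]
grip_width: -0.2
gripper_force: 1.0
```

>>> {"fn": "play_rows", "kwargs": {
  "deltas": [
    [4.3, -0.5, 0, 0, 0, 1.4],
    [8.6, -0.9, 0, 0, 0, 2.9],
    [8.6, -0.9, 0, 0, 0, 2.9]
  ]
}}

```text
clock: 12.02
tool_pos: [465.2, -171.6, 85.3]
orientation: [-1.58, -2.715, -0.0]
contact_force: [0.1, -2.2, 1.5]
grip_width: -0.2
gripper_force: 1.1
```

>>> {"fn": "play_rows", "kwargs": {
  "deltas": [
    [4.3, -0.5, 0, 0, 0, 1.4],
    [8.6, -0.9, 0, 0, 0, 2.9],
    [8.6, -0.9, 0, 0, 0, 2.9]
  ]
}}

```text
clock: 12.4
tool_pos: [460.1, -164.6, 85.3]
orientation: [-1.648, -2.674, -0.0]
contact_force: [-0.5, -2.8, 0.5]
grip_width: 0.1
gripper_force: 1.1
```

>>> {"fn": "play_rows", "kwargs": {
  "deltas": [
    [4.3, -0.5, 0, 0, 0, 1.4],
    [8.6, -0.9, 0, 0, 0, 2.9],
    [8.6, -0.9, 0, 0, 0, 2.9]
  ]
}}

```text
clock: 12.78
tool_pos: [455.5, -157.3, 85.3]
orientation: [-1.715, -2.631, -0.0]
contact_force: [-1.1, -2.3, -0.0]
grip_width: -0.0
gripper_force: 1.1
```

>>> {"fn": "play_rows", "kwargs": {
  "deltas": [
    [4.3, -0.5, 0, 0, 0, 1.4],
    [8.6, -0.9, 0, 0, 0, 2.9],
    [8.6, -0.9, 0, 0, 0, 2.9]
  ]
}}

```text
clock: 13.15
tool_pos: [451.2, -149.8, 85.3]
orientation: [-1.781, -2.587, -0.0]
contact_force: [-0.7, -2.4, 1.0]
grip_width: 0.1
gripper_force: 1.1
```

```bash
python3 arc.py .05 .1
```

```text
0.05 [ 8.6 -1.   0. ] 2.9
0.1 [17.2 -1.5  0. ] 5.7
[ 451.2 -149.8   85.3] 172.33528034742668 -151.28075378060333 [-0.7 -2.4  1. ]
```

>>> {"fn": "play_rows", "kwargs": {
  "deltas": [
    [4.3, -0.5, 0, 0, 0, 1.4],
    [8.6, -0.9, 0, 0, 0, 2.9],
    [8.6, -0.9, 0, 0, 0, 2.9]
  ]
}}

```text
clock: 13.52
tool_pos: [447.3, -142.1, 85.3]
orientation: [-1.846, -2.541, -0.0]
contact_force: [-1.8, -2.3, 1.1]
grip_width: -0.1
gripper_force: 1.1
```

>>> {"fn": "play_rows", "kwargs": {
  "deltas": [
    [4.3, -0.5, 0, 0, 0, 1.4],
    [8.6, -0.9, 0, 0, 0, 2.9],
    [8.6, -0.9, 0, 0, 0, 2.9]
  ]
}}

```text
clock: 13.9
tool_pos: [443.8, -134.2, 85.3]
orientation: [-1.91, -2.494, -0.0]
contact_force: [-0.7, -2.9, 0.4]
grip_width: 0.1
gripper_force: 1.1
```

>>> {"fn": "play_rows", "kwargs": {
  "deltas": [
    [4.3, -0.5, 0, 0, 0, 1.4],
    [8.6, -0.9, 0, 0, 0, 2.9],
    [8.6, -0.9, 0, 0, 0, 2.9]
  ]
}}

```text
clock: 14.28
tool_pos: [440.9, -126.7, 85.4]
orientation: [1.974, 2.443, -0.001]
contact_force: [-1.6, -5.8, 0.9]
grip_width: 0.0
gripper_force: 2.9
```

>>> {"fn": "play_rows", "kwargs": {
  "deltas": [
    [4.3, -0.5, 0, 0, 0, 1.4],
    [8.6, -0.9, 0, 0, 0, 2.9],
    [8.6, -0.9, 0, 0, 0, 2.9]
  ]
}}

```text
clock: 14.65
tool_pos: [438.5, -119.7, 85.6]
orientation: [2.034, 2.39, -0.004]
contact_force: [-2.5, -14.5, 1.1]
grip_width: 0.0
gripper_force: 6.7
```

>>> {"fn": "play_rows", "kwargs": {
  "deltas": [
    [3, -0.3, 0, 0, 0, 1],
    [6, -0.6, 0, 0, 0, 2],
    [6, -0.6, 0, 0, 0, 2]
  ]
}}

```text
clock: 15.02
tool_pos: [436.7, -114.1, 85.6]
orientation: [2.076, 2.354, -0.005]
contact_force: [-3.1, -14.2, 1.8]
grip_width: 0.3
gripper_force: 7.1
```

```bash
python3 - <<'E'
from h import *
fs=[]
for i in range(6):
    c=snap('top','t5.png'); fs.append(get_obs()['contact_force'])
print(np.mean(fs,0),get_obs()['tool_pos'],get_obs()['clock'])
E
python3 arc.py .05
```

```text
[ -2.32770935 -14.25690792   1.34871089] [ 436.70890802 -114.24609509   85.57662965] 15.325
0.05 [ 8.5 -1.1 -0. ] 2.9
[ 436.7 -114.2   85.6] 172.1993125558879 -164.07560587948896 [ -2.5 -13.9   1.4]
```

Force stays at about 14.4 N while the handle moved 6 mm, so it is giving (about 0.06 rad). I'll go a little further so the give is clear.

>>> {"fn": "play_rows", "kwargs": {
  "deltas": [
    [4, -0.5, 0, 0, 0, 1.4],
    [8, -1, 0, 0, 0, 2.8],
    [8, -1, 0, 0, 0, 2.8]
  ]
}}

```text
clock: 15.7
tool_pos: [434.5, -106.4, 85.5]
orientation: [2.133, 2.303, -0.005]
contact_force: [-2.1, -15.5, 1.6]
grip_width: 0.0
gripper_force: 7.7
```

Run:
```python
from h import *
fs=[]
for i in range(4):
    c=snap('top','top6.png'); fs.append(get_obs()['contact_force'])
print(np.mean(fs,0),get_obs()['tool_pos'],get_obs()['clock'])
```

```text
[ -2.56247131 -15.67079073   1.67543517] [ 434.50175038 -106.53550485   85.51399083] 15.9
```

Force is 15.9 N, which puts the fold at about 0.12 rad. I'll stop here and ease off slowly.

>>> {"fn": "play_rows", "kwargs": {
  "deltas": [
    [-2.5, 0, 0, 0, 0, -0.8],
    [-5, 0, 0, 0, 0, -1.6],
    [-7.5, 0, 0, 0, 0, -2.4],
    [-10, 0, 0, 0, 0, -3.2],
    [-12.5, 0, 0, 0, 0, -4],
    [-15, 0, 0, 0, 0, -5],
    [-17.5, 0, 0, 0, 0, -6],
    [-20, 0, 0, 0, 0, -6.5],
    [-22.5, 0, 0, 0, 0, -7],
    [-25, 0, 0, 0, 0, -7],
    [-30, 0, 0, 0, 0, -7],
    [-40, 0, 0, 0, 0, -7],
    [-55, 0, 0, 0, 0, -7],
    [-55, 0, 0, 0, 0, -7],
    [-55, 0, -50, 0, 0, -7],
    [-55, 0, -110, 0, 0, -7],
    [-55, 0, -150, 0, 0, -7],
    [-55, 0, -150, 0, 0, -7]
  ]
}}

```text
clock: 18.15
tool_pos: [440.4, -160.1, 238.2]
orientation: [1.985, 2.429, 0.003]
contact_force: [0.2, 0.2, -1.0]
grip_width: 0.1
gripper_force: 0.0
```

```bash
python3 go.py 300 -400 235 60
python3 - <<'E'
from h import *
snap('wrist','w7.png')
E
```

```text
[-207.1 -185.4    2.9] [ 0.3  0.  41.5] [ 440.4 -160.1  238.2] [ 0.2  0.2 -1. ] 18.15
```

View pics/w7.png

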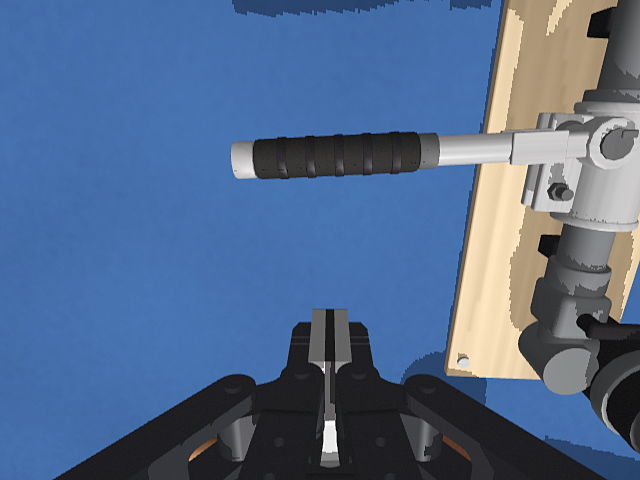

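The handle lies in line with the head, running from (245,160) to (615,145), and the gripper is clear of it. I'll check the joint and bystanders once more.

Run:
```python
from h import *
a=snap('top','top8.png')['img'];b=snap('side','side8.png')['img']
im=np.hstack([cv2.resize(a[160:260,250:390],(420,300)),cv2.resize(b[145:295,220:400],(360,300))])
cv2.imwrite('pics/d.png',im[:,:,::-1])
```

```text
(no output)
```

View pics/d.png

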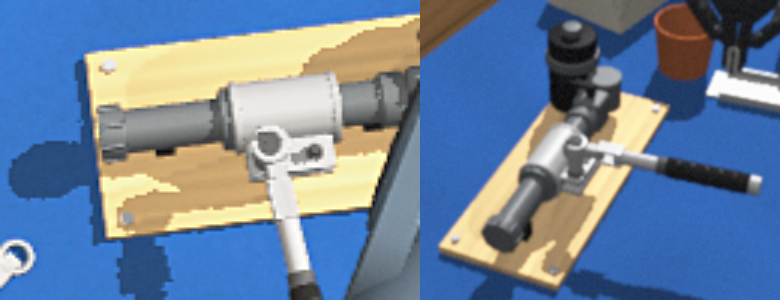

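The collar sits against the coupling mouth at about (224,118), the wrench is straight, and the robot is clear of everything.

```bash
python3 -c "
from plant import *
print(hand_in())"
```

```text
the job is handed in; nothing more can be done
None
```

The pipe end is pushed fully home against its stop, the clamp was tightened in one swing until the wrench gave (about 0.12 rad of its 0.32 rad, estimated from the force), the handle is released and straight, and the job is handed in after about 18 s; no verdict was returned.

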